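# Bench-test a powered wheelchair's joystick box

## Robot

A 6-joint arm with a two-finger parallel gripper is mounted at the origin on the work surface. World frame = base frame: x ahead of the robot, y to its left, z up, the work surface at z = 0. Lengths are in m, angles in rad, forces in N, time in s.
With the tool pointing down it reaches from about 0.375 to 0.9 m from the base axis. Payload 3.1 kg.
Tool frame: the origin (TCP) lies on the centre line of the jaws, within the pads' length; the fingertips stand 19 mm ahead of it and the grasp point (between the pads) is the TCP; z points along the fingers, y is the line along which they close (so a half turn about z gives the same grasp; the last joint's range is limited). The gripper opens to 85 mm and grips with 20 to 120 N. Pads are 22 mm wide; open, the fingers measure 114 mm over their backs; the gripper's body (76 mm by 85 mm) begins 54 mm behind the grasp point. The pads swing forward as they close: fully open they stand 13 mm farther back than shut.
Start: joints at [-1.502, 0.527, 1.433, -0, 1.181, -0.178], TCP at [0.153, -0.606, 0.25] pointing down, gripper open.
Joint ranges: [-3.08, 3.08], [-0.75, 2.2], [0.22, 2.44], [-1.43, 4.57], [0, 2.65], [-2.85, 2.85]. Speed limits (rad/s): [2.79, 2.79, 3.14, 3.14, 3.14, 3.14].

## Interface

Orientations are given as a unit quaternion [x, y, z, w].
In Python, from station import manip, cams, sign_off gives the robot as it stands.
- The arm moves only by the tool carry_out, never from a script. Its argument "targets" is a list that holds one entry, the list of rows, each a list of 7 numbers: the shift along the tool's x, y, z in cm, then the turn, a rotation vector about the tool's x, y, z in degrees, then the finger opening in cm, from 0 to 8.54. A call has 1 to 12 rows; each row is the pose to reach, as a shift and turn from the pose commanded when the call began, along the tool's axes at that moment; what a row does not reach only later rows make up. A row lasts 1/12 s, in which the tool goes at most 41.7 mm and 7.16 degrees, less where a joint would pass 70% of its speed; a pose out of reach is approached as far as the arm can. A call with a gripper value outside its range is refused whole. The fingers move at their own pace and stop on an object; "force" is the grip in N (left out, the last holds). Time passes only in rows, so rows that repeat a pose let the fingers close. It gives the time, the measured TCP pose, the force, the opening and the grip force at its end, in the units of the state.
- manip.sense(): the state, without advancing time (a new reading comes with each control period).
- cams.snapshot(name): name is "scene" or "top" or "wrist"; returns the picture (384x512x3 uint8, red, green, blue); there is no depth.
- cams.camera_info(name): a dict with "K" (3x3 intrinsics, pixels), "k1" (the pictures are not rectified: a ray, as slopes to the right and down, at radius r is drawn at 1 + k1 r^2 times it, then the intrinsics apply), "T" (4x4, takes a point from camera to world coordinates). Camera axes: x right, y down, z forward; pixel columns grow to the right and rows downward; lengths in m; the calibration is good to about 2 mm. A picture is of the moment at which its call begins: read the wrist's pose just before it. camera_info takes no time and is no camera call; for the wrist camera it gives the pose at the moment of the call.
- sign_off(): hands the job in; it is judged then, once.
The state is a dict: "t": time; "q": joint angles; "qd": joint speeds; "tau": joint torques, N m; "tcp_pos": TCP position; "tool_rot": TCP orientation; "force": force on the tool from outside, world axes, zero at the start; "ft_torque": the same for the moment, N m; "finger_gap": opening from 0.0 (shut) to 1.0 (fully open); "gripper_force": force on a finger pad.
Only numpy, scipy, OpenCV 4.12 (cv2) and the standard library are available. Lean on these libraries where they do the work, as an engineer would, in place of code of your own. Each camera call takes 0.05 s, during which the arm holds its last target. There are 200 camera calls.

## Task

Bench-test the wheelchair joystick box in its test dock, pressing with the fingertips: first switch the dock on by pressing down the raised end of its rocker until it has tipped fully over, then press the round power key on the joystick box fully down and let it come up, then press the long horn key fully down and keep it down for about one second before letting go. Leave the joystick upright and the two triangular speed keys unpressed, press no key before the rocker is on, and do not move or lift any of the loose parts; finish with the rocker on and the hand clear.

Things in the scene. Friction and masses are not known exactly. Their poses are not given: they have to be found in the camera images.
- dock: test dock fixed to the bench: grey painted box 250 (x) x 240 (y) x 55 mm high, flat deck at 55 mm. Origin on the bench under its centre; z up, -x is its front, which faces the robot at yaw 0, +y its left. The rocker is on the left half of its deck, the joystick box is clamped for good in the right half
- pod: the joystick box: black, 200 (x) x 100 (y) mm, axes as the dock's, origin 30 mm above the bench under its centre, flat top 80 mm above the bench. Joystick on its +x half, four grey keys on its -x half: the round power key (left) and long horn key (right) in the row nearer the joystick, two triangular speed keys in the row nearer the dock's front, 47 mm away
- rocker (a joint): the dock's rocker switch, grey in a black bezel, 50 mm long (along dock x), 24 mm wide, pivot 60 mm above the bench, its two faces in a shallow V; bezel 64 x 34 mm, top at 58 mm. 0 = off (its -x end, towards the dock's front, stands up, tip at 75 mm; +x end down), 0.34 rad = on (-x face down and level). Stiff: it takes 3 N at the raised end and stays wherever it is left
- rocker_end (a point): point on the top face of the rocker's -x end (raised when off), 20 mm out from the pivot, moving with the rocker; 73 mm above the bench when off, 67 mm when fully on. Press straight down here; past full travel it meets a hard stop
- power_key (a joint): travel of the round power key, m: 0 up, 0.005 fully down. Spring key: about 0.7 N starts it, 4.2 N holds it fully down; springs back up when let go
- power_key_top (a point): centre of the top of the round power key (grey, 20 mm across); 90 mm above the bench when up, 10 mm proud of the joystick box. Press straight down
- horn_key (a joint): travel of the long horn key, m: 0 up, 0.005 fully down. Same spring as the power key
- horn_key_top (a point): centre of the top of the long horn key (grey bar 14 mm in the dock's x by 32 mm in its y); 90 mm above the bench when up. Press straight down
- slower_key (a joint): travel of the left triangular speed key (grey, about 20 mm wide, as tall as the power key), m: 0 up, 0.005 down; to be left alone
- slower_key_top (a point): centre of the top of the left triangular speed key, 90 mm above the bench
- faster_key_top (a point): centre of the top of the right triangular speed key, 90 mm above the bench
- faster_key (a joint): travel of the right triangular speed key, m: as the left one; to be left alone
- joystick: spring-centred joystick on the joystick box; origin at its pivot 75 mm above the bench, z along the stick, knob 29 mm across, knob top 58 mm from the origin (133 mm above the bench); upright when left alone
- spacer: brass bearing spacer, a plain ring 30 mm across, 24 mm tall, 17 mm bore, standing loose on the dock's deck; origin under its centre; not to be disturbed
- socket: steel wrench socket, 25 mm across, 38 mm tall, standing loose on the dock's deck; origin under its centre; not to be disturbed
- brake_cover: grey nylon brake lever cover, 107 x 34 x 26 mm, lying loose on the bench; origin under its middle; not to be disturbed
- hinge: cream plastic footplate hinge opened flat, 60 x 94 x 14 mm, loose on the bench; origin under its middle; not to be disturbed
- bearing: steel ball bearing, 32 mm across, 10 mm tall, loose on the bench; origin under its centre; not to be disturbed
- screwdriver: screwdriver, 150 mm long, lying loose on the bench; not to be disturbed
- caster: caster wheel lying flat, 100 mm across, 32 mm tall, loose on the bench; origin under its centre; not to be disturbed

How it is judged:
By the outcome, as a careful person would: the job done as asked, in the order asked, and still so for the second after the job is handed in, with the robot touching nothing.
It also fails if it takes over 40 s, if anything falls off the work surface, if the arm or the gripper's body presses on something with over 40 N, if the wrist force passes 120 N, or if a joint passes its speed limit or range.

## Working session

There is one attempt and no reset: what is moved stays moved. The work goes in short steps, Python scripts to look and compute and a tool call to move; the robot and the scene stay as the last step left them, time stands still between calls to the robot, and variables do not carry over. Pictures are saved under pics/ and viewed, at most 10 in all, crops included, and the job is handed in when it is done.

Besides the shell and the picture viewer there is one more tool, called after "Call:" as name(argument=value, ...) on one line, values as JSON. carry_out: Moves the arm, as the interface text tells. Its arguments: {"type":"object","properties":{"targets":{"type":"array"},"force":{"type":"number"}},"required":["targets"]}

```bash
mkdir -p pics; cat > h.py <<'E'
import numpy as np, cv2
from station import manip, cams, sign_off
def ray(ci,px):
    K=np.array(ci["K"]);T=np.array(ci["T"]);k=ci["k1"]
    d=np.array([(px[0]-K[0,2])/K[0,0],(px[1]-K[1,2])/K[1,1]]);u=d.copy()
    for _ in range(30): u=d/(1+k*(u@u))
    return T[:3,3],T[:3,:3]@np.array([u[0],u[1],1])
def at(ci,px,z):
    o,d=ray(ci,px); return o+d*(z-o[2])/d[2]
def proj(ci,p):
    K=np.array(ci["K"]);T=np.array(ci["T"]);c=T[:3,:3].T@(np.array(p)-T[:3,3]);u=c[:2]/c[2]
    u=u*(1+ci["k1"]*(u@u)); return K[:2,:2]@u+K[:2,2]
E
python3 - <<'E'
from h import *
s=manip.sense();print(s["t"],s["tcp_pos"],s["tool_rot"],s["force"])
for n in("top","scene"):
    ci=cams.camera_info(n);print(n,np.round(ci["K"],1).tolist(),ci["k1"],np.round(ci["T"],3).tolist())
    im=cams.snapshot(n)[:,:,::-1]; cv2.imwrite(f"pics/{n}_raw.png",im)
    cv2.imwrite(f"pics/{n}.png",cv2.resize(im,(800,600),interpolation=cv2.INTER_CUBIC))
E
```

```text
0.0 [ 0.15268067 -0.60536341  0.2493219 ] [ 9.92396991e-01  1.23073169e-01  7.92029071e-05 -1.09561751e-03] [ 0.25248905  0.55918796 -0.68145035]
top [[473.2, 0.0, 259.2], [0.0, 473.2, 193.4], [0.0, 0.0, 1.0]] -0.13761269151371436 [[-0.02, -0.978, 0.207, 0.215], [-1.0, 0.02, -0.002, 0.145], [-0.002, -0.207, -0.978, 1.486], [0.0, 0.0, 0.0, 1.0]]
scene [[396.5, 0.0, 255.6], [0.0, 396.5, 186.3], [0.0, 0.0, 1.0]] 0.043951912872384785 [[0.82, 0.476, -0.319, 0.815], [0.573, -0.687, 0.447, -0.307], [-0.007, -0.549, -0.835, 0.884], [0.0, 0.0, 0.0, 1.0]]
```

View pics/top.png

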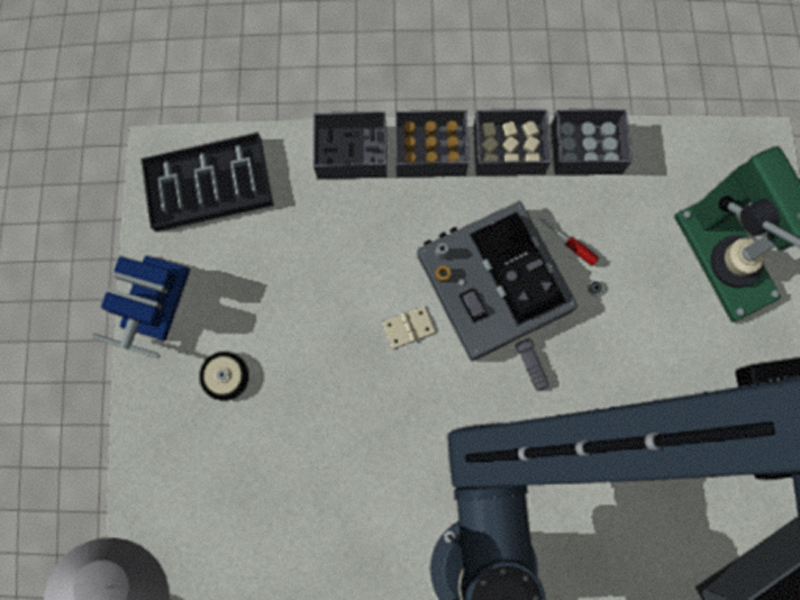

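View pics/scene.png

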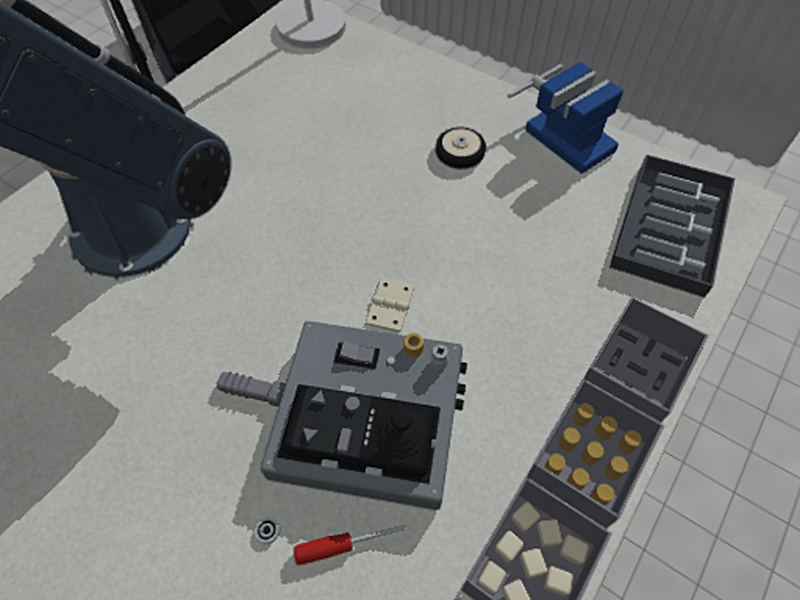

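Top: the dock spans about (418–575, 203–357), with the rocker at (472,304) and the keys at about (511,275), (534,266), (522,295) and (546,286). Scene: the rocker is at (357,353), power key (352,403), horn (345,440). Next I'll enlarge both.

```bash
python3 - <<'E'
import cv2
a=cv2.imread("pics/scene_raw.png")[200:325,160:310]; cv2.imwrite("pics/c1.png",cv2.resize(a,None,fx=4.8,fy=4.8,interpolation=cv2.INTER_CUBIC))
a=cv2.imread("pics/top_raw.png")[125:235,262:382]; cv2.imwrite("pics/c2.png",cv2.resize(a,None,fx=5,fy=5,interpolation=cv2.INTER_CUBIC))
E
```

```text
(no output)
```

View pics/c1.png

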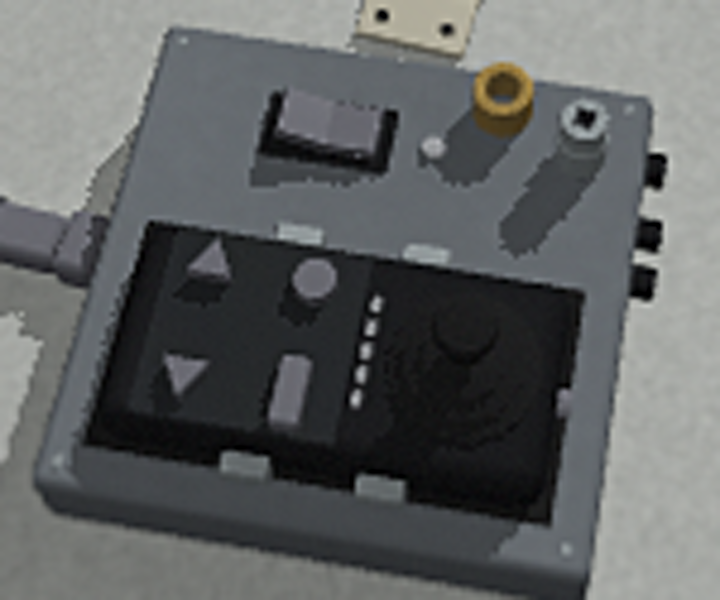

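View pics/c2.png

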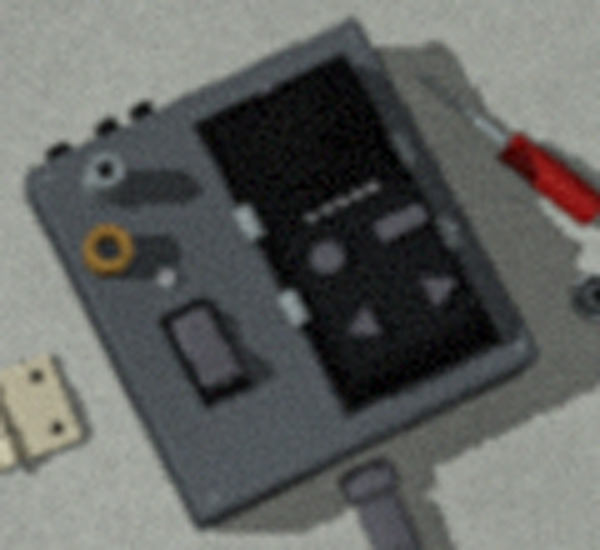

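Scene crop: power (315,278), horn (292,385), slower (212,260), faster (184,372); raised rocker face on the left near (303,120). Top crop: power (327,257), horn (402,222), slower (366,322), faster (440,289), rocker centre about (208,348).

```bash
python3 - <<'E'
from h import *
S=lambda p:((p[0]+.5)/4.8-.5+160,(p[1]+.5)/4.8-.5+200)
P=lambda p:((p[0]+.5)/5-.5+262,(p[1]+.5)/5-.5+125)
cs,ct=cams.camera_info("scene"),cams.camera_info("top")
pts=dict(power=((315,278),(327,257)),horn=((292,385),(402,222)),slower=((212,262),(366,322)),faster=((184,372),(440,289)))
for k,(a,b) in pts.items(): print(k,at(cs,S(a),.09).round(4),at(ct,P(b),.09).round(4))
for k,a,b in(("FL",(168,30),(202,525)),("FR",(36,480),(535,355)),("BL",(653,98),(28,180)),("BR",(590,570),(353,18))):
    print(k,at(cs,S(a),.055).round(4),at(ct,P(b),.055).round(4))
for k,a,b,z in(("socket",(585,118),(104,169),.093),("spacer",(503,84),(108,248),.079),("bezel c",(327,137),(213,350),.058)): print(k,at(cs,S(a),z).round(4),at(ct,P(b),z).round(4))
E
```

```text
power [ 0.5624 -0.0681  0.09  ] [ 0.5601 -0.0658  0.09  ]
horn [ 0.5843 -0.113   0.09  ] [ 0.5813 -0.1131  0.09  ]
slower [ 0.5198 -0.0883  0.09  ] [ 0.5191 -0.0875  0.09  ]
faster [ 0.5422 -0.135   0.09  ] [ 0.5387 -0.134   0.09  ]
FL [0.4088 0.0067 0.055 ] [0.4021 0.0136 0.055 ]
FR [ 0.5082 -0.202   0.055 ] [ 0.5036 -0.1982  0.055 ]
BL [0.6307 0.113  0.055 ] [0.6221 0.1146 0.055 ]
BR [ 0.7283 -0.0962  0.055 ] [ 0.7261 -0.0961  0.055 ]
socket [0.6186 0.0667 0.093 ] [0.6174 0.0687 0.093 ]
spacer [0.5727 0.0662 0.079 ] [0.571  0.0671 0.079 ]
bezel c [0.5125 0.003  0.058 ] [0.5102 0.003  0.058 ]
```

Call:
carry_out(targets=[[[2, -2.1, 0, 0, 0, -1, 0], [5, -5.2, 0, 0, 0, -2, 0], [8, -8.4, 0, 0, 0, -3, 0], [11, -11.5, 0, 0, 0, -4, 0], [14, -14.6, 0, 0, 0, -5, 0], [17, -17.8, 0, 0, 0, -6, 0], [20, -20.9, 0, 0, 0, -7, 0], [23, -24, 0, 0, 0, -8, 0], [26, -27.2, 0, 0, 0, -9, 0], [29, -30.3, 0, 0, 0, -10, 0], [31, -32.4, 0, 0, 0, -11, 0], [32, -33.5, 0, 0, 0, -11.4, 0]]], force=40)

```text
t: 1.1
tcp_pos: [0.3817, -0.1985, 0.2501]
tool_rot: [0.975, 0.223, -0.0, -0.001]
force: [-0.0, -0.2, -0.7]
finger_gap: -0.001
gripper_force: 0.0
```

Call:
carry_out(targets=[[[2, -1.4, 0, 0, 0, 0, 0], [5, -3.4, 0, 0, 0, 0, 0], [8, -5.5, 0, 0, 0, 0, 0], [11, -7.5, 0, 0, 0, 0, 0], [14, -9.6, 0, 0, 0, 0, 0], [16.5, -11.3, 0, 0, 0, 0, 0], [18, -12.4, 0, 0, 0, 0, 0], [18.4, -12.6, 0, 0, 0, 0, 0], [18.4, -12.6, 0, 0, 0, 0, 0]]])

```text
t: 1.85
tcp_pos: [0.4931, -0.0089, 0.25]
tool_rot: [0.975, 0.222, -0.0, -0.0]
force: [0.5, -0.2, -0.0]
finger_gap: 0.004
gripper_force: 0.0
```

```bash
python3 - <<'E'
from h import *
s=manip.sense();ci=cams.camera_info("wrist");im=cams.snapshot("wrist")[:,:,::-1].copy()
q=s["tool_rot"];print(s["t"],s["tcp_pos"],q,s["force"],2*np.degrees(np.arctan2(q[1],q[0])))
print(np.round(ci["T"],3).tolist())
np.save("w.npy",np.array([ci["K"],ci["T"],ci["k1"]],dtype=object),allow_pickle=True)
cv2.imwrite("pics/w_raw.png",im);cv2.imwrite("pics/w.png",cv2.resize(im,(800,600),interpolation=cv2.INTER_CUBIC))
for k,p in dict(power=(.5612,-.067,.09),horn=(.5828,-.113,.09),slower=(.5195,-.088,.09),faster=(.5405,-.1345,.09),rend=(.4933,-.0056,.073),bez=(.5113,.003,.058)).items(): print(k,(proj(ci,p)*800/512).round(1))
E
```

```text
1.85 [ 0.49308713 -0.00894203  0.24998421] [ 9.74950761e-01  2.22420665e-01 -2.47454292e-04 -1.58531905e-05] [ 0.48535189 -0.2176609  -0.03260882] 25.702501154646043
[[0.434, -0.863, -0.258, 0.559], [-0.901, -0.416, -0.123, 0.023], [-0.002, 0.286, -0.958, 0.375], [0.0, 0.0, 0.0, 1.0]]
power [542.2 224.1]
horn [630.7 225. ]
slower [537.1 302.2]
faster [621.8 304.2]
rend [394.8 275.9]
bez [395.1 240.3]
```

View pics/w.png

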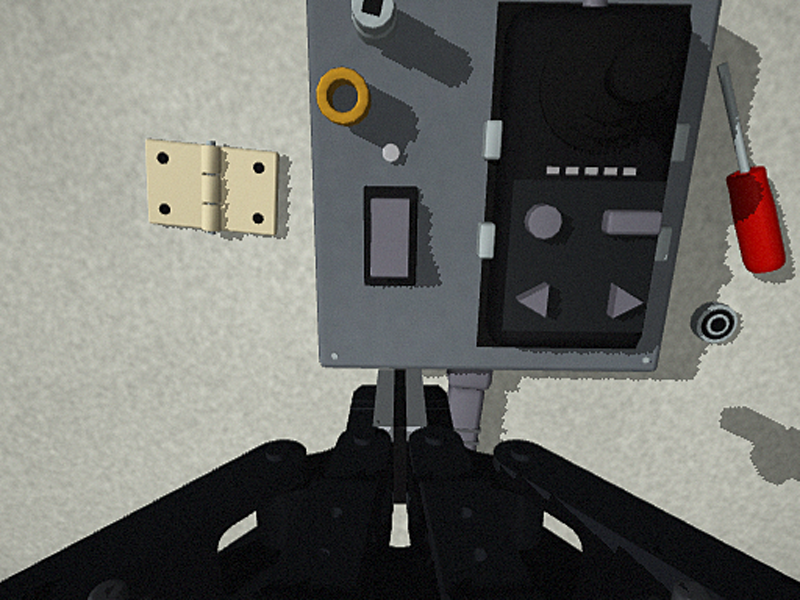

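The wrist view shows the rocker upright in the frame: grey face (370–410, 198–277), bezel centre (390,237). The keys are power (543,221), horn (632,222), slower (534,300) and faster (625,302). All are within a few pixels of the predictions.

```bash
python3 - <<'E'
from h import *
ci=cams.camera_info("wrist");s=512/800
for k,p,z in(("power",(543,221.5),.09),("horn",(632,222),.09),("slower",(533,300),.09),("faster",(626,302),.09),("tip75",(391,277),.075),("bez",(390.5,237),.058),("bez front",(391,286),.058)):
    print(k,at(ci,((p[0]+.5)*s-.5,(p[1]+.5)*s-.5),z).round(4))
e=np.array([.9026,.4305]);q=np.array([.5113,.003])
E
```

```text
power [ 0.562  -0.0674  0.09  ]
horn [ 0.5839 -0.1135  0.09  ]
slower [ 0.5189 -0.0858  0.09  ]
faster [ 0.542  -0.1367  0.09  ]
tip75 [ 0.4915 -0.0043  0.075 ]
bez [0.5114 0.0059 0.058 ]
bez front [ 0.4822 -0.0084  0.058 ]
```

Call:
carry_out(targets=[[[0.2, -0.4, 3, 0, 0, 0, 0], [0.2, -0.4, 6, 0, 0, 0, 0], [0.2, -0.4, 9, 0, 0, 0, 0], [0.2, -0.4, 12, 0, 0, 0, 0], [0.2, -0.4, 14, 0, 0, 0, 0], [0.2, -0.4, 15, 0, 0, 0, 0], [0.2, -0.4, 15, 0, 0, 0, 0]]])

```text
t: 2.48
tcp_pos: [0.4912, -0.0064, 0.0985]
tool_rot: [0.975, 0.22, -0.002, -0.001]
force: [0.4, -0.7, 0.3]
finger_gap: 0.002
gripper_force: 0.0
```

Call:
carry_out(targets=[[[0, 0, 0.2, 0, 0, 0, 0], [0, 0, 0.4, 0, 0, 0, 0], [0, 0, 0.6, 0, 0, 0, 0], [0, 0, 0.8, 0, 0, 0, 0], [0, 0, 0.9, 0, 0, 0, 0], [0, 0, 0.9, 0, 0, 0, 0]]])

```text
t: 2.98
tcp_pos: [0.493, -0.0059, 0.0919]
tool_rot: [0.975, 0.221, 0.0, 0.001]
force: [-2.5, -1.7, 4.9]
finger_gap: -0.003
gripper_force: 1.8
```

Call:
carry_out(targets=[[[0, 0, 0.1, 0, 0, 0, 0], [0, 0, 0.2, 0, 0, 0, 0], [0, 0, 0.3, 0, 0, 0, 0], [0, 0, 0.4, 0, 0, 0, 0], [0, 0, 0.5, 0, 0, 0, 0], [0, 0, 0.5, 0, 0, 0, 0]]])

```text
t: 3.48
tcp_pos: [0.4926, -0.0053, 0.086]
tool_rot: [0.975, 0.221, -0.0, -0.0]
force: [-1.6, -0.2, 2.3]
finger_gap: -0.0
gripper_force: 1.3
```

Call:
carry_out(targets=[[[0, 0, 0.1, 0, 0, 0, 0], [0, 0, 0.1, 0, 0, 0, 0]]])

```text
t: 3.65
tcp_pos: [0.4926, -0.0053, 0.0859]
tool_rot: [0.975, 0.221, -0.0, -0.0]
force: [-5.0, -1.2, 10.7]
finger_gap: 0.0
gripper_force: 5.1
```

Call:
carry_out(targets=[[[0, 0, 0.1, 0, 0, 0, 0], [0, 0, 0.1, 0, 0, 0, 0]]])

```text
t: 3.82
tcp_pos: [0.4926, -0.0053, 0.0857]
tool_rot: [0.975, 0.221, -0.0, -0.0]
force: [-5.4, -1.6, 18.2]
finger_gap: 0.003
gripper_force: 8.9
```

Call:
carry_out(targets=[[[0, 0, -1, 0, 0, 0, 0], [0, 0, -4, 0, 0, 0, 0], [0, 0, -7, 0, 0, 0, 0], [0, 0, -9, 0, 0, 0, 0], [1, 2, -9.5, 0, 0, 0, 0], [2, 5, -9.5, 0, 0, 0, 0], [3, 7.5, -9.5, 0, 0, 0, 0], [3.6, 8.5, -9.5, 0, 0, 0, 0], [3.6, 8.5, -9.5, 0, 0, 0, 0], [3.6, 8.5, -9.5, 0, 0, 0, 0]]])

```text
t: 4.65
tcp_pos: [0.5622, -0.0665, 0.1789]
tool_rot: [0.975, 0.221, 0.0, -0.0]
force: [-0.5, 0.7, -0.8]
finger_gap: 0.003
gripper_force: 0.0
```

```bash
python3 - <<'E'
from h import *
s=manip.sense();ci=cams.camera_info("wrist");im=cams.snapshot("wrist")[:,:,::-1].copy();i2=cams.snapshot("scene")[:,:,::-1]
print(s["t"],s["tcp_pos"],s["tool_rot"],s["force"])
a=cv2.resize(i2[200:325,160:310],(400,333),interpolation=cv2.INTER_CUBIC);b=cv2.resize(im,(400,300),interpolation=cv2.INTER_CUBIC)
cv2.imwrite("pics/p2.png",np.hstack([a,np.vstack([b,np.zeros((33,400,3),np.uint8)])]))
E
```

```text
4.65 [ 0.56219671 -0.06647166  0.17885192] [ 9.75344774e-01  2.20686117e-01  4.09922631e-06 -4.58876658e-04] [-0.54022212  0.70779477 -0.77438603]
```

View pics/p2.png

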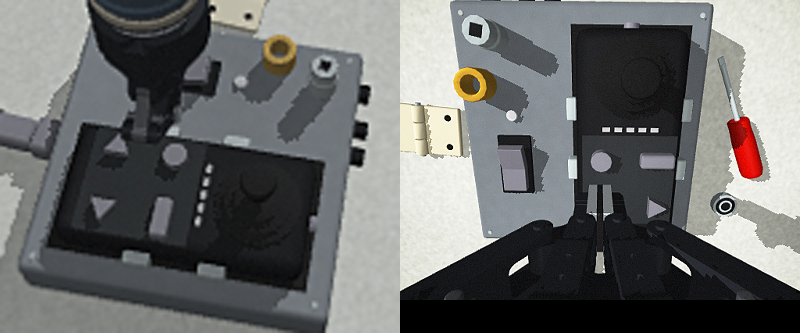

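The rocker's +x end is now up and its front face is level (right panel, 514,165), so the dock is on. Now the power key.

Call:
carry_out(targets=[[[0, 0, 2.5, 0, 0, 0, 0], [0, 0, 5, 0, 0, 0, 0], [0, 0, 6.2, 0, 0, 0, 0], [0, 0, 6.6, 0, 0, 0, 0], [0, 0, 6.8, 0, 0, 0, 0], [0, 0, 7.0, 0, 0, 0, 0], [0, 0, 7.2, 0, 0, 0, 0], [0, 0, 7.4, 0, 0, 0, 0], [0, 0, 7.5, 0, 0, 0, 0], [0, 0, 7.5, 0, 0, 0, 0]]])

```text
t: 5.58
tcp_pos: [0.5625, -0.0665, 0.105]
tool_rot: [0.975, 0.221, 0.001, 0.0]
force: [0.3, 1.1, 4.5]
finger_gap: 0.002
gripper_force: 1.7
```

Call:
carry_out(targets=[[[0, 0, 0.1, 0, 0, 0, 0], [0, 0, 0.1, 0, 0, 0, 0], [0, 0, 0.1, 0, 0, 0, 0]]])

```text
t: 5.83
tcp_pos: [0.5625, -0.0665, 0.1041]
tool_rot: [0.975, 0.221, 0.001, 0.0]
force: [-0.4, 2.2, 5.5]
finger_gap: 0.002
gripper_force: 2.8
```

Call:
carry_out(targets=[[[0, 0, 0.15, 0, 0, 0, 0], [0, 0, 0.15, 0, 0, 0, 0], [0, 0, 0.15, 0, 0, 0, 0]]])

```text
t: 6.08
tcp_pos: [0.5625, -0.0665, 0.1038]
tool_rot: [0.975, 0.221, 0.001, 0.0]
force: [-3.1, 2.5, 13.7]
finger_gap: -0.002
gripper_force: 6.9
```

Call:
carry_out(targets=[[[0, 0, -0.8, 0, 0, 0, 0], [0, 0, -2.5, 0, 0, 0, 0], [0, 0, -4, 0, 0, 0, 0], [-0.1, 1.5, -4, 0, 0, 0, 0], [-0.1, 3.5, -4, 0, 0, 0, 0], [-0.1, 5.1, -4, 0, 0, 0, 0], [-0.1, 5.1, -4, 0, 0, 0, 0], [-0.1, 5.1, -4, 0, 0, 0, 0]]])

```text
t: 6.75
tcp_pos: [0.5833, -0.1145, 0.141]
tool_rot: [0.976, 0.22, -0.0, -0.0]
force: [-0.5, -0.4, -0.7]
finger_gap: 0.005
gripper_force: 0.0
```

```bash
python3 - <<'E'
from h import *
s=manip.sense();print(s["t"],s["tcp_pos"],s["force"])
i2=cams.snapshot("scene")[:,:,::-1];ci=cams.camera_info("scene");print([(proj(ci,p)-[160,200])*4.8 for p in((.5617,-.067,.09),(.5617,-.067,.085))])
cv2.imwrite("pics/p3.png",cv2.resize(i2[200:325,160:310],None,fx=4.8,fy=4.8,interpolation=cv2.INTER_CUBIC))
E
```

```text
6.75 [ 0.5832597  -0.11452612  0.14095831] [-0.52982291 -0.35958422 -0.67209997]
[array([313.35446155, 273.28128799]), array([314.13442804, 277.75675216])]
```

View pics/p3.png

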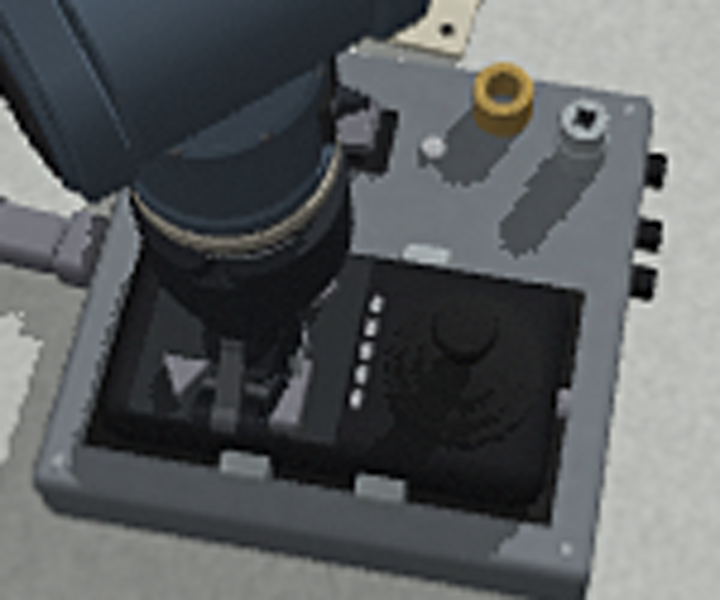

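The spacer, socket and joystick are where they were, and the fingers are over the horn key. Pressing and holding it.

Call:
carry_out(targets=[[[0, 0, 1.5, 0, 0, 0, 0], [0, 0, 2.5, 0, 0, 0, 0], [0, 0, 2.8, 0, 0, 0, 0], [0, 0, 2.8, 0, 0, 0, 0], [0, 0, 3.2, 0, 0, 0, 0], [0, 0, 3.6, 0, 0, 0, 0], [0, 0, 3.9, 0, 0, 0, 0], [0, 0, 3.95, 0, 0, 0, 0], [0, 0, 3.95, 0, 0, 0, 0], [0, 0, 3.95, 0, 0, 0, 0]]])

```text
t: 7.63
tcp_pos: [0.5835, -0.113, 0.1039]
tool_rot: [0.975, 0.221, 0.001, 0.0]
force: [-1.7, 2.0, 8.2]
finger_gap: 0.0
gripper_force: 4.5
```

Call:
carry_out(targets=[[[0, 0, 0.05, 0, 0, 0, 0], [0, 0, 0.05, 0, 0, 0, 0], [0, 0, 0.05, 0, 0, 0, 0], [0, 0, 0.05, 0, 0, 0, 0], [0, 0, 0.05, 0, 0, 0, 0], [0, 0, 0.05, 0, 0, 0, 0], [0, 0, 0.05, 0, 0, 0, 0], [0, 0, 0.05, 0, 0, 0, 0], [0, 0, 0.05, 0, 0, 0, 0], [0, 0, -2, 0, 0, 0, 0], [0, 0, -5, 0, 0, 0, 0], [0, 0, -8, 0, 0, 0, 0]]])

```text
t: 8.63
tcp_pos: [0.5825, -0.1129, 0.1825]
tool_rot: [0.975, 0.221, -0.001, -0.001]
force: [0.5, 0.6, 0.9]
finger_gap: -0.001
gripper_force: 0.0
```

Call:
carry_out(targets=[[[-2, 0, -3, 0, 0, 0, 0], [-5, 1, -6, 0, 0, 0, 0], [-8, 3, -8, 0, 0, 0, 0], [-11, 5, -8, 0, 0, 0, 0], [-13, 7, -8, 0, 0, 0, 0], [-14, 8, -8, 0, 0, 0, 0], [-14, 8, -8, 0, 0, 0, 0], [-14, 8, -8, 0, 0, 0, 0]]])

```text
t: 9.3
tcp_pos: [0.491, -0.2462, 0.2623]
tool_rot: [0.975, 0.22, 0.0, -0.0]
force: [0.1, -0.0, 1.0]
finger_gap: -0.001
gripper_force: 0.0
```

```bash
python3 - <<'E'
from h import *
s=manip.sense();print(s["t"],s["tcp_pos"],s["force"],np.abs(s["qd"]).max())
i2=cams.snapshot("scene")[:,:,::-1]
cv2.imwrite("pics/p4.png",cv2.resize(i2[200:325,160:310],None,fx=4.8,fy=4.8,interpolation=cv2.INTER_CUBIC))
E
```

```text
9.3 [ 0.49100756 -0.24618187  0.2623451 ] [ 0.0675806  -0.04828506  0.97905017] 0.034155216472940925
```

View pics/p4.png

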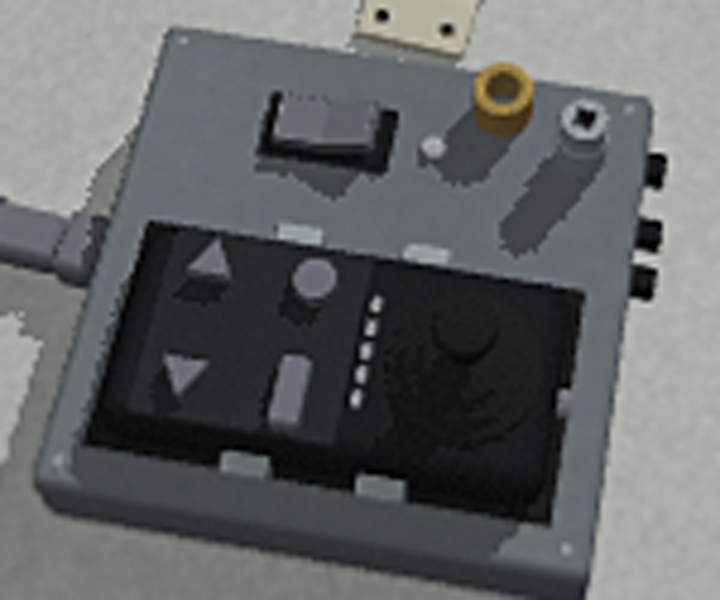

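The rocker's front face is level (325,115), all four keys are up, the joystick is upright and nothing loose has moved. Handing it in.

```bash
python3 -c "
from station import sign_off
print(sign_off())"
```

```text
the job is handed in; nothing more can be done
None
```

I switched the rocker fully on, pressed and released the power key, then held the horn key fully down for about one second; the hand is clear, no loose part on the dock moved, and the job was handed in at about 9 s.

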